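Open the trial kiln with its lifting hook

TASK

Open the small trial kiln: take the lifting hook by its wooden handle, hook the lid by its wire bail, lift it off without touching it with the gripper or arm (it may still be hot), and set it down gently, right way up, in the middle of the bare round slab, not on the slab with the fired samples. Then hang the hook back in the fork of its stand, and leave everything else on the bench where it is.

Things in the scene. Friction and masses are not known exactly. Their poses are not given: they have to be found in the camera images.
- kiln: Trial kiln, fixed: round pot 150 mm across on three feet, rim 88 mm above the bench, chamber 102 mm across inside, grey switch box on its +x side (reaches 104 mm from the axis, 71 mm high; knob 12 mm more). Origin on its axis at bench level, z up.
- lid: Loose lid on the kiln, 0.2 to 0.4 kg: white disc 148 mm across, 16 mm thick, steel band; under it a plug 84 mm across, 7 mm deep, that drops into the chamber; on it a rigid upright wire bail. Origin at the centre of the plug's underside (81 mm up on the kiln), z up, y along the bail; disc underside at z = 7, top at z = 23 mm. Set down, it stands on its plug.
- bail (a point): Underside of the bail's crown, midway along it, where the hook lifts: 65 mm above the lid's origin, 42 mm above its top face. Axes as the lid's. The bail is an arch of 6 mm wire in the lid's y-z plane, feet at y = -40 and +40 mm, nearly level at the crown, open to both sides (-x and +x).
- slab: The bare round slab, fixed: 160 mm across, 15 mm thick, nothing on it. Origin at the centre of its underside at bench level, so its top is at z = 15 mm.
- samples: The other round slab, same size, fixed, covered with square fired samples that reach 22 mm above the bench. Origin at the centre of its underside. Not for the lid.
- stand: Steel stand of the hook, fixed: base plate 120 x 100 x 8 mm (x -45 to +75), a post 18 mm wide at x = 50 to 68 mm, 125 mm high (its top bar 40 mm wide), and a level two-pronged fork that runs from it towards -x. Origin on the bench under the place where the hook hangs, z up.
- fork (a point): In the fork's slot, level with the prongs' top, 125 mm above the stand's origin: the centre of the hook's collar underside rests here. Axes as the stand's. The prongs, 12 mm wide, 8 mm thick, end at x = -30 mm; the slot between them is 16 mm wide, along x, open at -x. A lip 5 mm high stands on each prong at x = -30 to -24 mm.
- hook: Lifting hook, loose, 0.2 kg: upright steel rod 8 mm thick with a collar (disc 30 mm across, 6 mm thick) that rests on the fork, a wooden cross handle above and a crook below. Origin on the rod's axis at the collar's underside, z up. At the start it hangs in the fork, its tip (-x) towards the fork's open end within about 0.2 rad.
- grip (a point): Centre of the hook's handle, 42 mm above the hook's origin. The handle is a bar 18 (x) x 100 (y) x 24 (z) mm in the hook's axes, its underside 24 mm above the collar; pinch it from above across x. It does not slip in a firm grip.
- crook (a point): Where the bail rests in the hook, at x = -13, z = -86 mm from the hook's origin (upper face of the crook, midway between rod and tip, which are 18 mm apart). From the rod's foot the crook runs 26 mm (centre to centre) towards -x and turns up: lowest point z = -94, tip's end z = -70, outermost x = -30 mm from the hook's origin.
- sanding_block: Bystander, to be left alone: near-black sanding block, 70 x 100 x 32 mm. Origin at the centre of its underside.
- nippers: Bystander, to be left alone: tile nippers with black handles, 170 mm long, 18 mm high. Origin at the centre of its underside.
- cup: Bystander, to be left alone: small clear cup of tesserae, 76 mm across, 36 mm high. Origin at the centre of its underside.
- red_rod: Bystander, to be left alone: dark red stone rod, 180 x 13 x 13 mm. Origin at the centre of its underside.
- dark_rod: Bystander, to be left alone: short black stone rod, 70 x 14 x 14 mm. Origin at the centre of its underside.
- white_rod: Bystander, to be left alone: white stone rod, 150 x 14 x 14 mm. Origin at the centre of its underside.
Things that resemble listed ones, but are neither listed nor needed, are in the scene too. Leave any green or pink look-alike of the lid alone.

How it is judged:
On the way, in this order (a step that is already met when the one before it is completed fails the run):
1. the lid hangs from the hook, clear of the kiln (z of lid in the frame of kiln above 0.095 m and contact force between hook and lid above 0.8 N and contact force between lid and kiln below 0.05 N and angle between lid's own z axis and vertical below 0.5 rad), for 0.2 s.
2. the lid lies right way up on the bare slab, centred within 30 mm, at rest and off the hook (horizontal distance between lid and slab below 0.03 m and z of lid in the frame of slab between 0.012 and 0.018 m and angle between lid's own z axis and vertical below 0.06 rad and linear speed of lid below 0.02 m/s and contact force between hook and lid below 0.05 N), for 0.2 s.
3. the hook hangs by its collar in the fork of its stand (horizontal distance between hook and fork below 0.012 m and z of hook in the frame of fork between -0.004 and 0.004 m and angle between hook's own z axis and vertical below 0.12 rad and linear speed of hook below 0.03 m/s), for 0.2 s.
At the end, for the whole second after the job is handed in: The lid rests flat (within 0.06 rad, right way up) on the bare slab, its centre within 30 mm of the slab's, still and not touched by the hook; the hook hangs still and upright (within 0.12 rad) in the fork, its collar on the prongs (within 4 mm) and centred within 12 mm of the hanging point (all of step 2 and all of step 3).
It fails at once if the gripper or arm touches the lid (contact force between any of the fingers, the arm and lid above 0.5 N).
It fails at once if the lid is dropped or flung (faster than 0.6 m/s) (linear speed of lid above 0.6 m/s).
It fails at once if the lid is put down on the fired samples (contact force between lid and samples above 0.5 N).
It fails at once if a bystander is moved by more than 30 mm (distance of any of sanding_block, nippers, cup, red_rod, dark_rod, white_rod from where it was at the start of the episode above 0.03 m).
It also fails if it takes over 72 s, if anything falls off the work surface, if the arm or the gripper's body presses on something with over 40 N, if the wrist force passes 120 N, or if a joint passes its speed limit or range.

ROBOT

A 6-joint arm with a two-finger parallel gripper is mounted at the origin on the work surface. World frame = base frame: x ahead of the robot, y to its left, z up, the work surface at z = 0. Lengths are in m, angles in rad, forces in N, time in s.
With the tool pointing down it reaches from about 0.35 to 0.85 m from the base axis. Payload 8.1 kg.
Tool frame: the origin (TCP) lies on the centre line of the jaws, within the pads' length; the fingertips stand robot.tips_ahead ahead of it and the grasp point (between the pads) lies 6 mm ahead of it (robot.tips_ahead is the distance from the TCP to the fingertips, in m); z points along the fingers, y is the line along which they close (so a half turn about z gives the same grasp; the last joint's range is limited). The gripper opens to 93 mm and grips with 3 to 60 N. Pads are 15 mm wide; open, the fingers measure 128 mm over their backs; the gripper's body (75 mm by 188 mm) begins 65 mm behind the grasp point.
Start: joints at [-1.226, 0.13, 1.488, -0, 1.523, -0.085], TCP at [0.25, -0.545, 0.244] pointing down, gripper open.
Joint ranges: [-2.96, 2.96], [-0.89, 2.26], [0.02, 2.5], [-1.34, 4.48], [0, 2.73], [-2.66, 2.66]. Speed limits (rad/s): [2.39, 2.39, 2.79, 3.14, 3.14, 3.14].

INTERFACE

Orientations are given as a rotation vector (axis times angle).
In Python, from plant import robot gives the robot as it stands.
- The arm moves only by the tool apply_moves, never from a script. Its arguments are lists of equal length, an entry for each row: "delta_pos": the shift along the tool's x, y, z in cm, a list of three; "twist": the turn about the tool's z in rad. A call has 1 to 8 rows; each row shifts and turns the commanded pose from where the row before left it, along the tool's axes as they then stand; what a row does not reach is not made up. A row lasts 1/8 s, in which the tool goes at most 62.5 mm and 10.7 degrees, less where a joint would pass 70% of its speed; a pose out of reach is approached as far as the arm can. A call with a gripper value outside its range is refused whole. "gripper" is the finger opening in cm, from 0 to 9.3, set as the call begins (left out, the last holds). The fingers move at their own pace and stop on an object; "squeeze" is the grip in N (left out, the last holds). Time passes only in rows, so rows that do not move let the fingers close. It gives the time, the measured TCP pose, the force, the opening and the grip force at its end, in the units of the state.
- robot.read_state(): the state, without advancing time (a new reading comes with each control period).
- robot.read_camera(name): name is "side" or "top" or "wrist"; returns a dict with "frame" (384x512x3 uint8, red, green, blue), "vertical_fov" (degrees; the focal length in pixels is half the picture's height over the tangent of half this angle, whatever the lens; pixels are square), "cx", "cy" (the principal point, pixels), "R" (3x3) and "t" (3): a world point X has camera coordinates R X + t. Camera axes: x right, y down, z forward; pixel columns grow to the right and rows downward; lengths in m; the calibration is good to about 2 mm. A picture is of the moment at which its call begins. There is no depth.
- robot.close_job(): hands the job in; it is judged then, once.
The state is a dict: "t": time; "q": joint angles; "dq": joint speeds; "joint_torque": joint torques, N m; "tool_pos": TCP position; "orientation": TCP orientation; "force": force on the tool from outside, world axes, zero at the start; "wrist_torque": the same for the moment, N m; "opening": finger opening in m; "gripper_force": force on a finger pad.
Only numpy, scipy, OpenCV 4.12 (cv2) and the standard library are available. Lean on these libraries where they do the work, as an engineer would, in place of code of your own. Each camera call takes 0.05 s, during which the arm holds its last target. There are 200 camera calls.

## Working session

There is one attempt and no reset: what is moved stays moved. The work goes in short steps, Python scripts to look and compute and a tool call to move; the robot and the scene stay as the last step left them, time stands still between calls to the robot, and variables do not carry over. Pictures are saved under pics/ and viewed, at most 13 in all, crops included, and the job is handed in when it is done.

Besides the shell and the picture viewer there is one more tool, called after "Request:" as a command line: name --pt "numbers of a row" for each row, then --argument value for the rest. apply_moves: Moves the arm, as the interface text tells. Its arguments: {"type":"object","properties":{"delta_pos":{"type":"array"},"twist":{"type":"array"},"gripper":{"type":"number"},"squeeze":{"type":"number"}},"required":["delta_pos","twist"]}

```bash
mkdir -p pics; ls
python3 - <<'E'
from plant import robot
import cv2,numpy as np,pickle
print(robot.tips_ahead, robot.read_state())
d={}
for n in("top","side","wrist"):
    c=robot.read_camera(n);d[n]=c
    cv2.imwrite(f"pics/{n}0.png",cv2.resize(c["frame"][:,:,::-1],(800,600),interpolation=cv2.INTER_CUBIC))
    print(n,c["vertical_fov"],c["cx"],c["cy"],c["R"],c["t"])
pickle.dump(d,open("cam0.pkl","wb"))
E
```

```text
pics
0.025 {'t': 0.0, 'q': array([-1.22639199e+00,  1.31145536e-01,  1.48929127e+00, -1.70704632e-05,
        1.52302107e+00, -8.54050721e-02]), 'dq': array([ 1.00195067e-03, -1.33287676e-03, -1.11839785e-03, -6.85833024e-05,
       -1.27065098e-03, -1.66681570e-03]), 'joint_torque': array([-7.06776045e-04, -5.59847689e+01, -4.91758132e+01,  7.65595492e-02,
        3.54116585e-02, -1.66131244e-04]), 'tool_pos': array([ 0.2498481 , -0.54491281,  0.24259017]), 'orientation': array([-3.06752051e+00, -6.69565531e-01,  4.04679545e-04]), 'force': array([0.09172295, 0.04645088, 0.13924851]), 'wrist_torque': array([ 0.01576418,  0.00999962, -0.00592915]), 'gripper_force': 0.0, 'opening': 0.09284445441693497}
top 43.479974200975946 251.2951703682304 186.06064145809992 [[-0.01233671 -0.99991777  0.00350053]
 [-0.99445187  0.01190338 -0.10451693]
 [ 0.10446667 -0.00477051 -0.99451695]] [0.04251607 0.48330148 1.33353713]
side 44.94600250259409 252.94538297297296 201.93591918952566 [[-0.92513935 -0.37961466  0.00314657]
 [-0.22995943  0.55378896 -0.80027273]
 [ 0.30205272 -0.74108738 -0.59962793]] [0.48779165 0.18282789 1.41724223]
wrist 64.30863800468299 255.07104531865767 193.83849490412413 [[ 0.41575809 -0.909472   -0.00242563]
 [-0.86748804 -0.39736364  0.29927687]
 [-0.27314779 -0.12232257 -0.95416323]] [-0.59930211 -0.03462083  0.39200549]
```

View pics/top0.png

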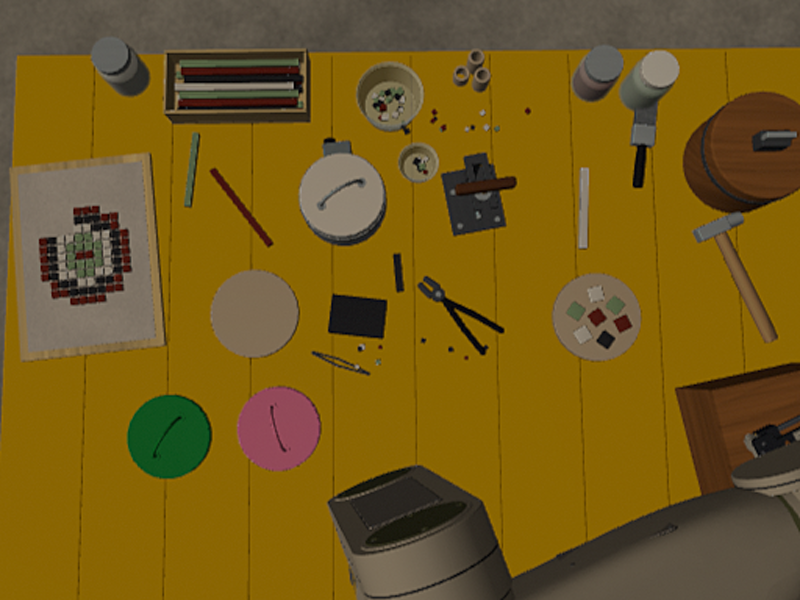

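View pics/side0.png

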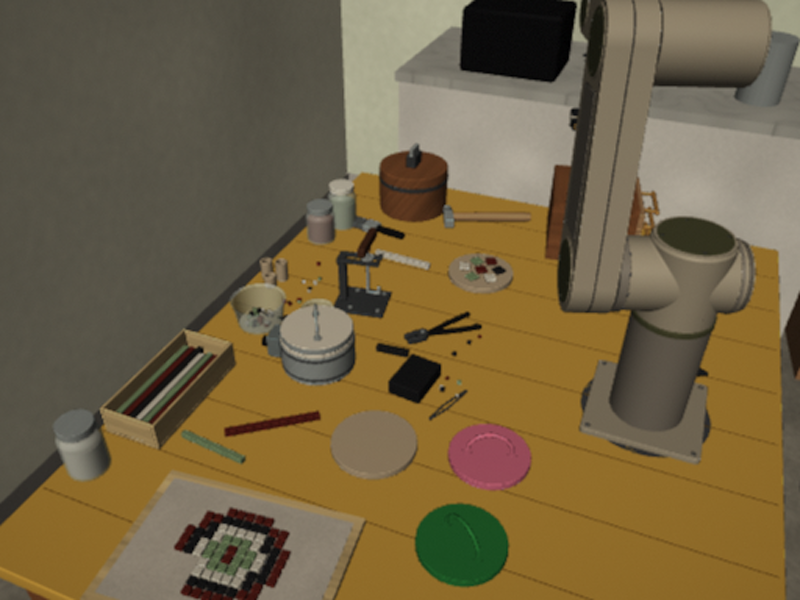

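The top view shows the bare slab at (255,313), the lid at (343,196), the hook handle at (486,186) and the samples slab at (597,317). The pink and green look-alikes are below the bare slab. The side view shows the hook hanging with its handle at (368,242). Next I convert these and enlarge the key areas.

```bash
cat > h.py <<'E'
import numpy as np,cv2,pickle
def f(c): return 192/np.tan(np.radians(c["vertical_fov"])/2)
def ray(c,u,v):
    d=c["R"].T@np.array([(u-c["cx"])/f(c),(v-c["cy"])/f(c),1.]); return -c["R"].T@c["t"],d
def onz(c,u,v,z):
    o,d=ray(c,u,v); return o+d*(z-o[2])/d[2]
def proj(c,X):
    p=np.atleast_2d(X)@c["R"].T+c["t"]; return p[:,:2]/p[:,2:]*f(c)+[c["cx"],c["cy"]]
def crop(c,x0,y0,w,h,s,name):
    im=c["frame"][y0:y0+h,x0:x0+w,::-1]; im=np.clip(im*1.6,0,255).astype(np.uint8)
    cv2.imwrite(name,cv2.resize(im,(int(w*s),int(h*s)),interpolation=cv2.INTER_CUBIC))
E
python3 - <<'E'
from h import *
d=pickle.load(open("cam0.pkl","rb"));c=d["top"];k=.64
for n,u,v,z in [("lidtop",343,196,.104),("bail",342,192,.152),("b1",318,207,.12),("b2",363,183,.12),("slab",255,313,.015),("handle",486,186,.179),("h1",456,189,.179),("h2",515,183,.179),("samples",597,317,.015)]:
    print(n,onz(c,u*k,v*k,z).round(4))
a=cv2.resize(np.clip(c["frame"][90:160,180:340,::-1]*1.8,0,255).astype(np.uint8),(800,350),interpolation=cv2.INTER_CUBIC)
b=cv2.resize(np.clip(d["side"]["frame"][135:245,170:260,::-1]*1.8,0,255).astype(np.uint8),None,fx=2.27,fy=2.27,interpolation=cv2.INTER_CUBIC)
o=np.zeros((600,800,3),np.uint8);o[:350]=a;o[350:,:b.shape[1]]=b[:250][:,:];cv2.imwrite("pics/crop1.png",o)
E
```

```text
lidtop [0.6406 0.1205 0.104 ]
bail [0.6362 0.1192 0.152 ]
b1 [0.6183 0.1621 0.12  ]
b2 [0.6591 0.0854 0.12  ]
slab [0.4472 0.2866 0.015 ]
handle [ 0.6369 -0.1164  0.179 ]
h1 [ 0.6325 -0.0676  0.179 ]
h2 [ 0.6414 -0.1637  0.179 ]
samples [ 0.4325 -0.3337  0.015 ]
```

View pics/crop1.png

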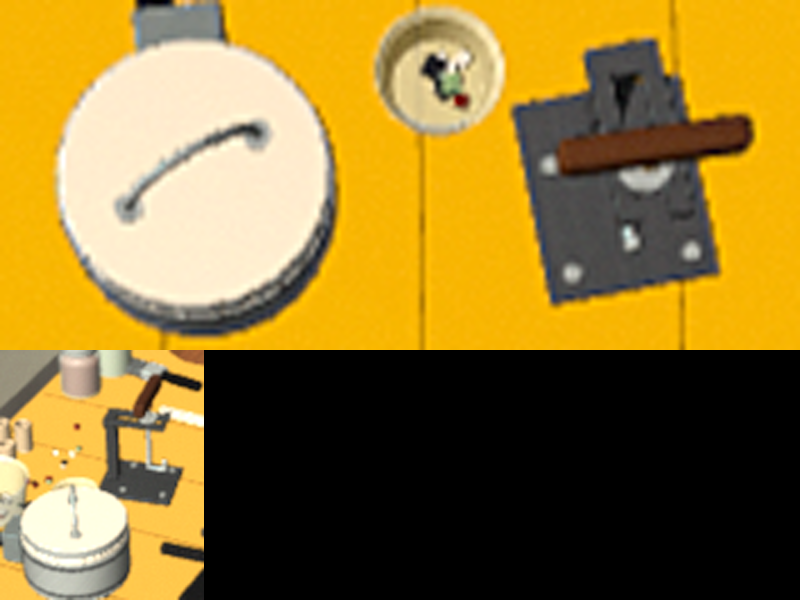

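The crop shows the bail feet at (260,133) and (127,208), the stand base corners at (513,105), (553,303) and (718,272), and the handle running from (556,157) to (752,133). I fit poses from these.

Run:
```python
from h import *
from plant import robot
d=pickle.load(open("cam0.pkl","rb"));c=d["top"]
P=lambda u,v,z:onz(c,180+u/5,90+v/5,z)
f1,f2=P(260,133,.106),P(127,208,.106)
print("feet",f1,f2,"len",np.linalg.norm(f1-f2),"mid",(f1+f2)/2,"yaw of y",np.degrees(np.arctan2(*(f2-f1)[[1,0]])))
A,B,C=P(513,105,.008),P(553,303,.008),P(718,272,.008)
print("base",A,B,C,np.linalg.norm(A-B),np.linalg.norm(B-C))
ex=(A-B)/np.linalg.norm(A-B);print("stand yaw",np.degrees(np.arctan2(ex[1],ex[0])))
ey=np.array([-ex[1],ex[0],0])
# B is at (-45,+50) ; C (-45,-50); A (75,50)
o=((B+.045*ex-.05*ey)+(C+.045*ex+.05*ey)+(A-.075*ex-.05*ey))/3
print("stand o",o)
h1,h2=P(556,157,.179),P(752,133,.179);e=h2-h1
print("handle",(h1+h2)/2,np.linalg.norm(e),"hook yaw",np.degrees(np.arctan2(e[0],-e[1])))
# slab and lid by segmentation: slab contour by colour
im=c["frame"].astype(int)
hsv=cv2.cvtColor(c["frame"],cv2.COLOR_RGB2HSV)
for n,(x0,y0,x1,y1),z,smax in [("slab",(128,165,196,235),.015,150),("lid",(185,92,254,153),.104,60)]:
    m=np.zeros(hsv.shape[:2],np.uint8);m[y0:y1,x0:x1]=((hsv[y0:y1,x0:x1,1]<smax)&(hsv[y0:y1,x0:x1,2]>100))*255
    cs,_=cv2.findContours(m,cv2.RETR_EXTERNAL,cv2.CHAIN_APPROX_NONE);k=max(cs,key=cv2.contourArea)
    el=cv2.fitEllipse(cv2.convexHull(k));X=onz(c,*el[0],z);s=1/f(c)*(c["R"]@X+c["t"])[2]
    print(n,el,X,"diam",np.array(el[1])*s)
# side-camera check: project predicted points
s=d["side"]
for X in [(.637,-.1164,.179),[*((f1+f2)/2)[:2],.152],[.447,.2866,.015],[*o[:2],.125]]: print(proj(s,X)/.64)
```

```text
feet [0.66405495 0.0866802  0.106     ] [0.62376271 0.15840563 0.106     ] len 0.08226786738262587 mid [0.64390883 0.12254292 0.106     ] yaw of y 119.32539241772133
base [ 0.70384047 -0.0571255   0.008     ] [ 0.58696205 -0.07794727  0.008     ] [ 0.60397458 -0.17357889  0.008     ] 0.11871861448531512 0.09713306799353583
stand yaw 10.101213378837635
stand o [ 0.63943799 -0.11841527  0.008     ]
handle [ 0.6370334  -0.11585471  0.179     ] 0.10052551486727544 hook yaw 6.449922035661574
slab ((162.234130859375, 200.2205352783203), (55.02930450439453, 56.64142990112305), 34.95013427734375) [0.44754876 0.2893651  0.015     ] diam [0.15588819 0.16045505]
lid ((217.82530212402344, 124.18579864501953), (52.7420539855957, 54.4053840637207), 61.924095153808594) [0.64414042 0.1250874  0.104     ] diam [0.14204885 0.14652866]
[[369.30928784 237.29147326]]
[[317.13635247 305.87549803]]
[[376.42926635 439.0865143 ]]
[[369.12006864 257.51851376]]
```

```bash
cat >> h.py <<'E'
from scipy.spatial.transform import Rotation as Ro
def go(tgt,handyaw=None):
    """tgt: wanted TCP world; handyaw: wanted yaw(deg) of tool y (hook x), mod 180"""
    from plant import robot
    s=robot.read_state();R=Ro.from_rotvec(s["orientation"]).as_matrix()
    dl=R.T@(np.array(tgt)-s["tool_pos"])*100
    y=np.degrees(np.arctan2(R[1,1],R[0,1]))
    print("t",s["t"],"pos",s["tool_pos"].round(4),"yaw_y",y.round(2),"tilt",R[2].round(4),"force",s["force"].round(2),"grip",s["gripper_force"],s["opening"].round(4),"q6",s["q"][5].round(3))
    tw=None
    if handyaw is not None: tw=-np.radians((handyaw-y+90)%180-90)
    print("delta cm (tool):",dl.round(2),"twist",tw)
    return R
E
python3 -c "
from h import *
go((.637,-.116,.25),6.5)"
```

```text
Traceback (most recent call last):
  File "h.py", line 19, in go
    print("t",s["t"],"pos",s["tool_pos"].round(4),"yaw_y",y.round(2),"tilt",R[2].round(4),"force",s["force"].round(2),"grip",s["gripper_force"],s["opening"].round(4),"q6",s["q"][5].round(3))
                                                                                                                                                ^^^^^^^^^^^^^^^^^^
AttributeError: 'float' object has no attribute 'round'
```

Request:
apply_moves --pt "0 0 -1" --pt "0 0 -1" --pt "0 0 0" --pt "0 0 0" --pt "0 0 0" --pt "0 0 0" --pt "0 0 0" --twist '[-0.18,-0.18,-0.18,-0.18,-0.18,-0.18,-0.17]' --gripper 9.3

```text
t: 1.02
tool_pos: [0.25, -0.5452, 0.2632]
orientation: [-2.09, -2.345, -0.001]
force: [0.5, -0.2, 0.5]
opening: 0.0929
gripper_force: 0.0
```

```bash
python3 -c "
from h import *
go((.637,-.116,.25),6.5)"
```

```text
Traceback (most recent call last):
  File "h.py", line 19, in go
    print("t",s["t"],"pos",s["tool_pos"].round(4),"yaw_y",y.round(2),"tilt",R[2].round(4),"force",s["force"].round(2),"grip",s["gripper_force"],s["opening"].round(4),"q6",s["q"][5].round(3))
                                                                                                                                                ^^^^^^^^^^^^^^^^^^
AttributeError: 'float' object has no attribute 'round'
```

```bash
sed -i 's/s\["opening"\].round(4)/round(s["opening"],4)/' h.py; python3 -c "
from h import *
go((.637,-.116,.26),6.5)"
```

```text
t 1.025 pos [ 0.25   -0.5452  0.2632] yaw_y 6.58 tilt [ 8.e-04 -2.e-04 -1.e+00] force [ 0.52 -0.2   0.51] grip 0.0 0.0929 q6 -1.341
delta cm (tool): [38.21 43.36  0.34] twist 0.001325016940428576
```

Request:
apply_moves --pt "3 3.4 0" --pt "3.2 3.6 0" --pt "3.2 3.6 0" --pt "3.2 3.6 0" --pt "3.2 3.6 0" --pt "3.2 3.6 0" --pt "3.2 3.6 0" --pt "3.2 3.6 0" --twist '[0,0,0,0,0,0,0,0]'

```text
t: 2.02
tool_pos: [0.5074, -0.2604, 0.2634]
orientation: [-2.097, -2.339, 0.0]
force: [0.2, -1.1, -0.7]
opening: 0.0928
gripper_force: 0.0
```

Request:
apply_moves --pt "3.2 3.6 0" --pt "3.2 3.6 0" --pt "3.2 3.6 0" --pt "2 2.4 0" --pt "1 1.2 0" --pt "0 0 0" --pt "0 0 0" --twist '[0,0,0,0,0,0,0]'

```text
t: 2.9
tool_pos: [0.6355, -0.122, 0.2636]
orientation: [-2.098, -2.338, 0.001]
force: [0.2, 0.4, -0.1]
opening: 0.0928
gripper_force: 0.0
```

```bash
python3 -c "
from h import *
from plant import robot
go((.637,-.116,.173),6.5)
c=robot.read_camera('wrist');pickle.dump(c,open('w1.pkl','wb'))
for X in [(.637,-.116,.179),(.637+.05*np.sin(np.radians(6.5)),-.116-.05,.179),(.637-.0057,-.066,.179)]: print(proj(c,X)*1.5625)
cv2.imwrite('pics/w1.png',cv2.resize(c['frame'][:,:,::-1],(800,600)))"
```

```text
t 2.9 pos [ 0.6355 -0.122   0.2636] yaw_y 6.19 tilt [-3.e-04 -5.e-04 -1.e+00] force [ 0.24  0.38 -0.06] grip 0.0 0.0928 q6 -0.377
delta cm (tool): [0.58 0.21 9.06] twist -0.005394333684647585
[[403.25797787 316.50051544]]
[[403.51687828 406.35575185]]
[[402.87918975 214.48803638]]
```

View pics/w1.png

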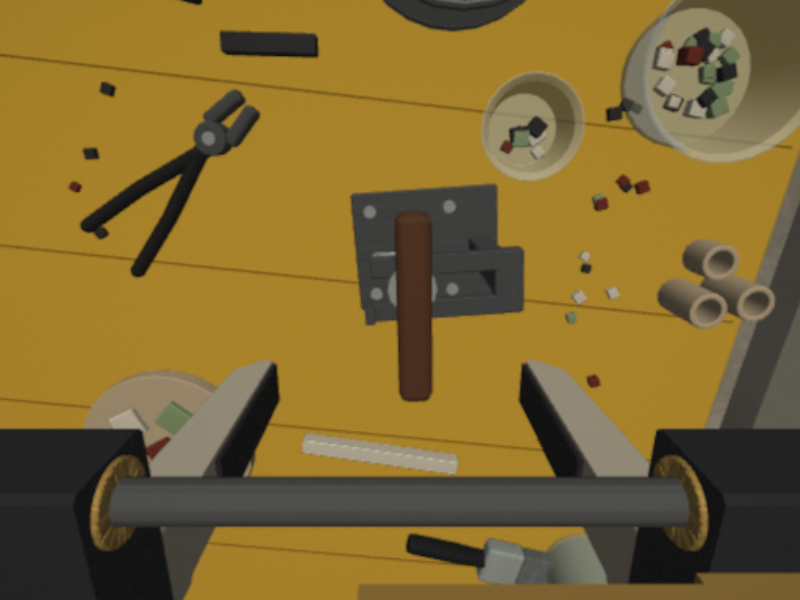

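The wrist view shows the handle from (413,212) to (416,400), over the fork as expected. I compare the cameras at the handle's mid-height.

```bash
python3 -c "
from h import *
d=pickle.load(open('cam0.pkl','rb'));c=d['top'];w=pickle.load(open('w1.pkl','rb'))
for z in(.167,.173,.179):
  a,b=onz(c,180+556/5,90+157/5,z),onz(c,180+752/5,90+133/5,z)
  p,q=onz(w,413*.64,212*.64,z),onz(w,416*.64,400*.64,z)
  e=q-p
  print(z,(a+b)/2,(p+q)/2,np.linalg.norm(q-p),np.degrees(np.arctan2(e[0],-e[1])))
  # triangulation
o1,d1=ray(c,180+654/5,90+145/5);o2,d2=ray(w,414.5*.64,306*.64)
A=np.stack([d1,-d2],1);k=np.linalg.lstsq(A,o2-o1,rcond=None)[0];print(o1+d1*k[0],o2+d2*k[1])
print('fork side cam', proj(d['side'],[(.64,-.114,.167)])/.64, -w['R'].T@w['t'])
# stand in wrist: post top/fork top bar and base
for n,u,v,z in [('baseTL',352,195,.008),('baseBL',367,322,.008),('baseTR',497,186,.008),('bar T',522,248,.125),('bar B',524,310,.125),('prong1',372,253,.125)]: print(n,onz(w,u*.64,v*.64,z))
"
```

```text
0.167 [ 0.63999133 -0.11744767  0.167     ] [ 0.64316937 -0.11689439  0.167     ] 0.10328536659583454 7.576458030232594
0.173 [ 0.63851236 -0.11665119  0.173     ] [ 0.64274732 -0.11492342  0.173     ] 0.1006680711343558 7.576458030232589
0.179 [ 0.6370334  -0.11585471  0.179     ] [ 0.64232526 -0.11295244  0.179     ] 0.09805077567287708 7.576458030232581
[ 0.64437878 -0.11977792  0.1491847 ] [ 0.64397991 -0.11938885  0.14903474]
fork side cam [[367.71855681 242.25907652]] [ 0.626514   -0.03911458  0.40377579]
baseTL [ 0.59216624 -0.07529602  0.008     ]
baseBL [ 0.61380901 -0.18299516  0.008     ]
baseTR [ 0.70797003 -0.05569713  0.008     ]
bar T [ 0.70456864 -0.08442667  0.125     ]
bar B [ 0.71287798 -0.12232113  0.125     ]
prong1 [ 0.61672731 -0.09689138  0.125     ]
```

```bash
python3 -c "
from h import *
go((.6415,-.116,.173),7.5)"
```

```text
t 2.95 pos [ 0.6355 -0.1221  0.2637] yaw_y 6.17 tilt [-3.e-04 -3.e-04 -1.e+00] force [0.22 0.1  1.35] grip 0.0 0.0928 q6 -0.376
delta cm (tool): [0.55 0.66 9.07] twist -0.02322009966367844
```

Request:
apply_moves --pt "0.55 0.66 1.5" --pt "0 0 2" --pt "0 0 2" --pt "0 0 2" --pt "0 0 1.5" --pt "0 0 0" --pt "0 0 0" --twist '[-0.023,0,0,0,0,0,0]'

```text
t: 3.82
tool_pos: [0.6425, -0.1148, 0.1744]
orientation: [2.069, 2.362, 0.001]
force: [-0.2, 0.8, -0.3]
opening: 0.093
gripper_force: 0.0
```

```bash
python3 -c "
from h import *
go((.6415,-.116,.173),7.5)"
```

```text
t 3.825 pos [ 0.6425 -0.1148  0.1744] yaw_y 7.56 tilt [-4.e-04  1.e-03 -1.e+00] force [-0.18  0.79 -0.29] grip 0.0 0.093 q6 -0.387
delta cm (tool): [-0.1  -0.12  0.14] twist 0.0011050857626461173
```

Request:
apply_moves --pt "-0.1 -0.1 0.1" --pt "0 0 0" --pt "0 0 0" --pt "0 0 0" --pt "0 0 0" --pt "0 0 0" --pt "0 0 0" --pt "0 0 0" --twist '[0,0,0,0,0,0,0,0]' --gripper 0.5 --squeeze 40

```text
t: 4.82
tool_pos: [0.6414, -0.1158, 0.1727]
orientation: [2.07, 2.363, 0.0]
force: [3.0, 0.1, -2.0]
opening: 0.0179
gripper_force: 36.5
```

```bash
python3 -c "
from h import *
go((.6415,-.116,.173),7.5)"
```

```text
t 4.825 pos [ 0.6414 -0.1158  0.1727] yaw_y 7.56 tilt [-0.e+00  4.e-04 -1.e+00] force [ 3.04  0.13 -2.03] grip 36.524484157562256 0.0179 q6 -0.389
delta cm (tool): [-0.02  0.   -0.03] twist 0.001107225500472455
```

Request:
apply_moves --pt "0 0 -0.5" --pt "0 0 -0.5" --pt "0 0 0" --pt "0 0 0" --twist '[0,0,0,0]'

```text
t: 5.32
tool_pos: [0.6412, -0.1159, 0.1826]
orientation: [-2.07, -2.363, -0.0]
force: [-0.8, 0.3, -2.4]
opening: 0.0176
gripper_force: 40.0
```

Request:
apply_moves --pt "0 -1 0" --pt "-0.1 -1.5 0" --pt "-0.1 -1.5 0" --pt "-0.1 -1.5 0" --pt "0 -1.5 0" --pt "0 0 0" --twist '[0,0,0,0,0,0]'

```text
t: 6.08
tool_pos: [0.5711, -0.1282, 0.1825]
orientation: [-2.071, -2.362, 0.0]
force: [0.5, -0.2, -1.5]
opening: 0.018
gripper_force: 40.0
```

```bash
python3 -c "
from h import *
from plant import robot
go((.5724,-.128,.183),7.5)
d={n:robot.read_camera(n) for n in('side','top')}
pickle.dump(d,open('c2.pkl','wb'))
s=d['side'];st=np.array
T=robot.read_state()['tool_pos'];a=np.radians(7.5);ex=st([np.cos(a),np.sin(a),0]);z=st([0,0,1])
o=T-.048*z
for n,X in [('origin',o),('foot',o-.09*z),('crook',o-.013*ex-.09*z),('tip',o-.026*ex-.07*z)]: print(n,(proj(s,X)[0]-[190,120])*6.6)
crop(s,190,120,120,90,6.6,'pics/s2.png')"
```

```text
t 6.075 pos [ 0.5711 -0.1282  0.1825] yaw_y 7.53 tilt [ 1.e-04 -5.e-04 -1.e+00] force [ 0.52 -0.18 -1.5 ] grip 39.99776244163513 0.018 q6 -0.44
delta cm (tool): [ 0.    0.13 -0.05] twist 0.0004682200979416591
origin [429.66129792 297.22524324]
foot [428.67525418 438.21370442]
crook [451.9521773  441.79599903]
tip [475.85833439 414.81218556]
```

View pics/s2.png

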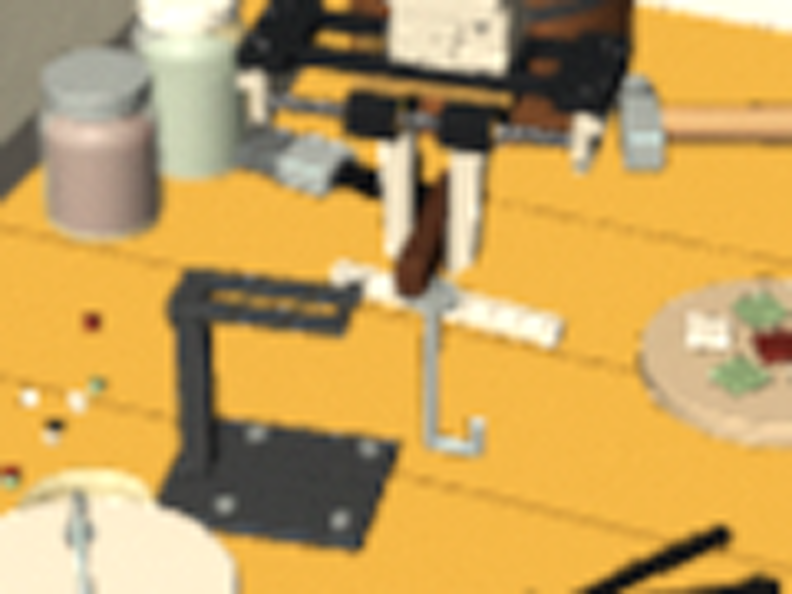

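Request:
apply_moves --pt "0 0 -2" --pt "0 0 -4" --pt "0 0 -4" --pt "0 0 -3.5" --pt "0 0 -1.7" --pt "0 0 0" --twist '[0,0,0,-0.13,-0.13,-0.12]'

```text
t: 6.92
tool_pos: [0.5736, -0.1282, 0.339]
orientation: [1.578, 2.71, 0.002]
force: [0.2, -1.1, -2.6]
opening: 0.0177
gripper_force: 40.0
```

```bash
python3 -c "
from h import *
go((.692,.1504,.335),29.3)"
```

```text
t 6.925 pos [ 0.5736 -0.1282  0.339 ] yaw_y 29.59 tilt [-0.0042  0.0039 -1.    ] force [ 0.22 -1.06 -2.65] grip 39.9978768825531 0.0177 q6 -0.824
delta cm (tool): [18.38 24.05  0.42] twist 0.005069340252930401
```

Request:
apply_moves --pt "1.5 2 0" --pt "3 4 0" --pt "3 4 0.2" --pt "3 4 0.2" --pt "3 4 0" --pt "3 4 0" --pt "1.8 2 0" --pt "0 0 0" --twist '[0,0,0,0,0,0,0.005,0]'

```text
t: 7.92
tool_pos: [0.6922, 0.1517, 0.3313]
orientation: [1.589, 2.71, 0.001]
force: [0.8, -1.7, -2.3]
opening: 0.0176
gripper_force: 40.0
```

```bash
python3 -c "
from h import *
from plant import robot
go((.692,.1504,.335),29.3)
c=robot.read_camera('wrist');t=robot.read_camera('top');pickle.dump(c,open('w3.pkl','wb'));pickle.dump(t,open('t3.pkl','wb'))
for X in [(.644,.1235,.15),(.664,.0867,.106),(.624,.158,.106)]: print(proj(c,X)*1.5625)
cv2.imwrite('pics/w3.png',cv2.resize(np.clip(c['frame'][:,:,::-1]*1.4,0,255).astype(np.uint8),(800,600)))"
```

```text
t 7.925 pos [0.6922 0.1517 0.3313] yaw_y 29.24 tilt [ 2.e-04  7.e-04 -1.e+00] force [ 0.84 -1.73 -2.29] grip 39.99783754348755 0.0176 q6 -0.367
delta cm (tool): [-0.11 -0.08 -0.37] twist -0.0010858259488023254
[[318.65583677 280.78367121]]
[[329.27974834 317.01770505]]
[[324.39042211 215.15722193]]
```

View pics/w3.png

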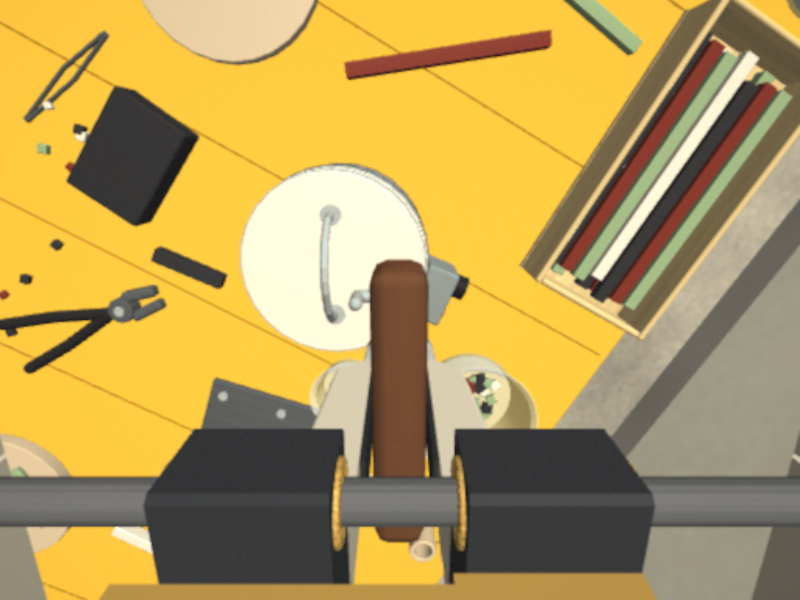

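The bail feet are at (331,213) and (337,314) and the hook tip is at (357,300). I check the predicted tip location to see the wrist camera's bias.

```bash
python3 -c "
from h import *
c=pickle.load(open('w3.pkl','rb'));t=pickle.load(open('t3.pkl','rb'))
T=np.array([.6922,.1517,.3313]);a=np.radians(29.24);ex=np.array([np.cos(a),np.sin(a),0]);z=np.array([0,0,1])
print('tip',proj(c,T-.048*z-.026*ex-.07*z)*1.5625,'handle ends/top',proj(c,T+.006*z+.05*np.array([-ex[1],ex[0],0]))*1.5625)
f1,f2=onz(c,331*.64,213*.64,.106),onz(c,337*.64,314*.64,.106);print(f1,f2,np.linalg.norm(f1-f2),(f1+f2)/2,np.degrees(np.arctan2(*(f1-f2)[[1,0]])))
"
```

```text
tip [[353.34829783 307.2368417 ]] handle ends/top [[399.78204519 274.41144711]]
[0.6276492  0.16189212 0.106     ] [0.66828942 0.09204778 0.106     ] 0.08080754107871839 [0.64796931 0.12696995 0.106     ] 120.19377279710375
```

```bash
python3 -c "
from h import *
go((.6949,.1506,.255),29.6)"
```

```text
t 8.025 pos [0.692  0.1491 0.3315] yaw_y 29.09 tilt [-7.e-04  4.e-04 -1.e+00] force [ 0.06  0.34 -2.22] grip 39.99792516231537 0.018 q6 -0.368
delta cm (tool): [-0.    0.33  7.65] twist -0.00897756945343579
```

Request:
apply_moves --pt "0 0.3 1" --pt "0 0 1.5" --pt "0 0 1.5" --pt "0 0 1.5" --pt "0 0 1.3" --pt "0 0 0.8" --pt "0 0 0" --pt "0 0 0" --twist '[-0.009,0,0,0,0,0,0,0]'

```text
t: 9.02
tool_pos: [0.6948, 0.1506, 0.2555]
orientation: [1.581, 2.714, 0.001]
force: [-0.2, -0.3, -1.6]
opening: 0.0175
gripper_force: 40.0
```

```bash
python3 -c "
from h import *
from plant import robot
go((.6583,.1299,.255),29.6)
c=robot.read_camera('side');pickle.dump(c,open('s4.pkl','wb'))
T=robot.read_state()['tool_pos'];a=np.radians(29.6);ex=np.array([np.cos(a),np.sin(a),0]);ey=np.array([-ex[1],ex[0],0]);z=np.array([0,0,1]);L=np.array([.647,.1235,.081])
for n,X in [('crown top',L+.071*z),('foot+',L+.04*ey+.023*z),('foot-',L-.04*ey+.023*z),('tip',T-.048*z-.026*ex-.07*z),('rodfoot',T-.138*z)]: print(n,(proj(c,X)[0]-[170,170])*8)
crop(c,170,170,100,75,8,'pics/s4.png')"
```

```text
t 9.025 pos [0.6948 0.1506 0.2555] yaw_y 29.57 tilt [-4.0e-04  1.1e-03 -1.0e+00] force [-0.21 -0.25 -1.63] grip 39.997950196266174 0.0175 q6 -0.375
delta cm (tool): [-0.   -4.2   0.04] twist -0.0005249955277010212
crown top [255.43173729 205.62077668]
foot+ [267.39900158 367.40726246]
foot- [258.98373774 244.03930021]
tip [182.53439938 241.01179397]
rodfoot [119.19615926 287.15234457]
```

View pics/s4.png

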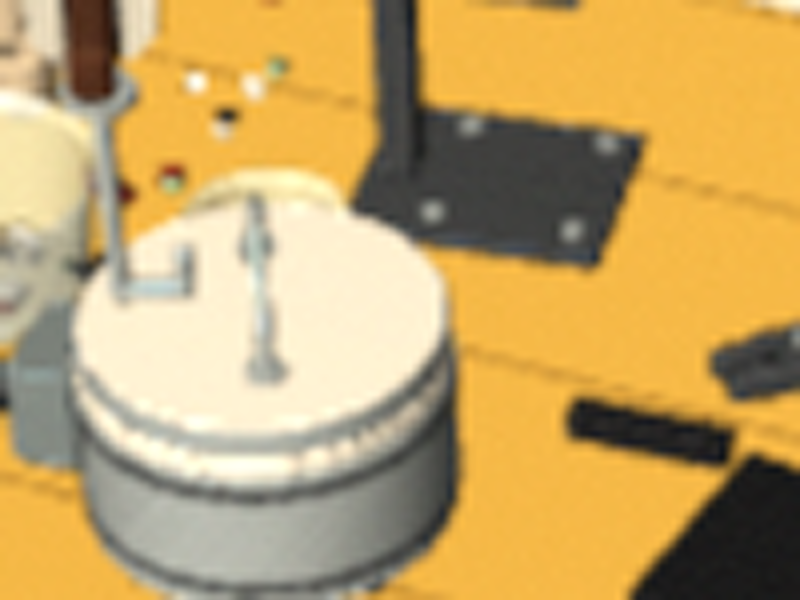

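The side view matches the predictions within 1 mm: bail feet at (267,370) and (257,240), tip at (187,246). I move the crook in.

Request:
apply_moves --pt "0 -0.6 0" --pt "0 -0.9 0" --pt "0 -0.9 0" --pt "0 -0.9 0" --pt "0 -0.9 0" --pt "0 0 0" --pt "0 0 0" --twist '[0,0,0,0,0,0,0]'

```text
t: 9.95
tool_pos: [0.658, 0.1299, 0.2548]
orientation: [1.581, 2.714, 0.0]
force: [-0.9, -0.6, -2.9]
opening: 0.0176
gripper_force: 40.0
```

Request:
apply_moves --pt "0 0 -0.5" --pt "0 0 -0.5" --pt "0 0 -0.4" --pt "0 0 -0.3" --pt "0 0 -0.2" --pt "0 0 -0.2" --pt "0 0 -0.2" --pt "0 0 0" --twist '[0,0,0,0,0,0,0,0]'

```text
t: 10.95
tool_pos: [0.658, 0.1298, 0.2779]
orientation: [1.581, 2.714, 0.0]
force: [-0.2, 0.1, -2.5]
opening: 0.0176
gripper_force: 40.0
```

```bash
python3 -c "
from h import *
go((.6583,.1299,.30),29.6)"
```

```text
t 10.95 pos [0.658  0.1298 0.2779] yaw_y 29.56 tilt [-1.e-04  3.e-04 -1.e+00] force [-0.24  0.1  -2.5 ] grip 39.997939467430115 0.0176 q6 -0.398
delta cm (tool): [-0.01  0.03 -2.21] twist -0.0006390597944484713
```

Request:
apply_moves --pt "0 0 -0.2" --pt "0 0 -0.2" --pt "0 0 -0.2" --pt "0 0 -0.3" --pt "0 0 -0.3" --pt "0 0 -0.3" --pt "0 0 0" --pt "0 0 0" --twist '[0,0,0,0,0,0,0,0]'

```text
t: 11.95
tool_pos: [0.6579, 0.1298, 0.2926]
orientation: [-1.581, -2.715, 0.0]
force: [-0.4, -0.7, -5.7]
opening: 0.0179
gripper_force: 40.0
```

Request:
apply_moves --pt "0 0 -0.3" --pt "0 0 -0.5" --pt "0 0 -0.7" --pt "0 0 -0.7" --pt "0 0 -0.7" --pt "0 0 -0.7" --pt "0 0 -0.4" --pt "0 0 0" --twist '[0,0,0,0,0,0,0,0]'

```text
t: 12.95
tool_pos: [0.6581, 0.1298, 0.3331]
orientation: [1.581, 2.714, 0.001]
force: [-0.1, 0.2, -5.3]
opening: 0.0174
gripper_force: 40.0
```

Request:
apply_moves --pt "0 0 -0.2" --pt "0 0 0" --pt "0 0 0" --pt "0 0 0" --twist '[0,0,0,0]'

```text
t: 13.45
tool_pos: [0.6578, 0.1298, 0.3345]
orientation: [-1.581, -2.715, 0.0]
force: [0.5, -0.3, -4.8]
opening: 0.0178
gripper_force: 40.0
```

```bash
python3 -c "
from h import *
from plant import robot
go((.6583,.1299,.33),29.6)
c=robot.read_camera('side');pickle.dump(c,open('s5.pkl','wb'))
crop(c,150,100,140,105,5.7,'pics/s5.png')"
```

```text
t 13.45 pos [0.6578 0.1298 0.3345] yaw_y 29.57 tilt [ 1.e-04 -3.e-04 -1.e+00] force [ 0.48 -0.35 -4.84] grip 39.9970543384552 0.0178 q6 -0.398
delta cm (tool): [-0.02  0.04  0.45] twist -0.0006030661772120011
```

View pics/s5.png

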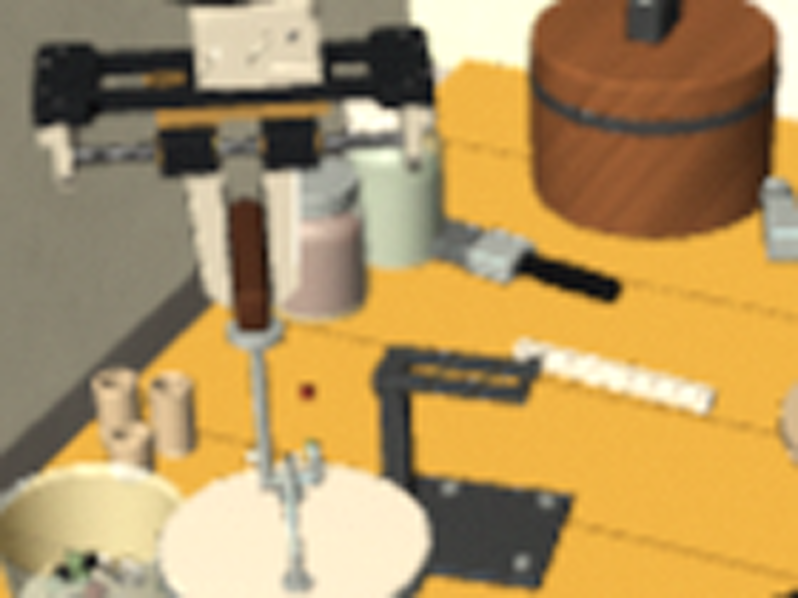

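The lid hangs level on the hook with the bail in the crook at (290,490), and it is clear of the kiln. I move it to the slab.

```bash
python3 -c "
from h import *
go((.460,.2945,.335),29.6)"
```

```text
t 13.5 pos [0.6578 0.1298 0.3345] yaw_y 29.57 tilt [ 1.e-04 -3.e-04 -1.e+00] force [ 0.45 -0.27 -5.28] grip 39.99713838100433 0.0179 q6 -0.398
delta cm (tool): [24.09 -9.08 -0.05] twist -0.0005620926358189826
```

Request:
apply_moves --pt "0.3 -0.11 0" --pt "0.6 -0.23 0" --pt "0.9 -0.34 0" --pt "1.2 -0.45 0" --pt "1.5 -0.57 0" --pt "1.8 -0.68 0" --pt "1.8 -0.68 0" --pt "1.8 -0.68 0" --twist '[0,0,0,0,0,0,0,0]'

```text
t: 14.5
tool_pos: [0.5753, 0.1985, 0.3348]
orientation: [1.581, 2.715, 0.0]
force: [0.2, -0.3, -5.7]
opening: 0.0176
gripper_force: 40.0
```

Request:
apply_moves --pt "1.8 -0.68 0" --pt "1.8 -0.68 0" --pt "1.8 -0.68 0" --pt "1.8 -0.68 0" --pt "1.7 -0.64 0" --pt "1.5 -0.57 0" --pt "1.2 -0.45 0" --pt "1.0 -0.38 0" --twist '[0,0,0,0,0,0,0,0]'

```text
t: 15.5
tool_pos: [0.4724, 0.2841, 0.3347]
orientation: [1.581, 2.715, 0.0]
force: [0.8, -0.0, -5.4]
opening: 0.0179
gripper_force: 40.0
```

Request:
apply_moves --pt "0.7 -0.26 0" --pt "0.5 -0.19 0" --pt "0.3 -0.11 0" --pt "0.1 -0.04 0" --pt "0 0 0" --pt "0 0 0" --pt "0 0 0" --pt "0 0 0" --twist '[0,0,0,0,0,0,0,0]'

```text
t: 16.5
tool_pos: [0.4599, 0.2945, 0.3346]
orientation: [-1.581, -2.715, 0.0]
force: [-0.7, 0.0, -5.9]
opening: 0.0179
gripper_force: 40.0
```

```bash
python3 -c "
from h import *
go((.460,.2945,.335),29.6)"
```

```text
t 16.5 pos [0.4599 0.2945 0.3346] yaw_y 29.56 tilt [-0. -0. -1.] force [-0.73  0.02 -5.86] grip 39.99704897403717 0.0179 q6 -0.04
delta cm (tool): [-0.    0.01 -0.04] twist -0.0007702176545053536
```

Request:
apply_moves --pt "0 0 0.4" --pt "0 0 0.8" --pt "0 0 1.2" --pt "0 0 1.5" --pt "0 0 1.5" --pt "0 0 1.5" --pt "0 0 1.2" --pt "0 0 0.9" --twist '[0,0,0,0,0,0,0,0]'

```text
t: 17.5
tool_pos: [0.4597, 0.2945, 0.2437]
orientation: [-1.581, -2.714, 0.001]
force: [-0.2, 0.3, -5.6]
opening: 0.0177
gripper_force: 40.0
```

Request:
apply_moves --pt "0 0 0.6" --pt "0 0 0.4" --pt "0 0 0.4" --pt "0 0 0.3" --pt "0 0 0.3" --pt "0 0 0.3" --pt "0 0 0.2" --pt "0 0 0.2" --twist '[0,0,0,0,0,0,0,0]'

```text
t: 18.5
tool_pos: [0.4599, 0.2946, 0.2175]
orientation: [1.581, 2.715, 0.0]
force: [0.6, 0.9, -5.0]
opening: 0.0178
gripper_force: 40.0
```

Request:
apply_moves --pt "0 0 0.2" --pt "0 0 0.2" --pt "0 0 0.2" --pt "0 0 0.2" --pt "0 0 0.2" --pt "0 0 0.2" --pt "0 0 0" --pt "0 0 0" --twist '[0,0,0,0,0,0,0,0]'

```text
t: 19.5
tool_pos: [0.4599, 0.2946, 0.2057]
orientation: [1.581, 2.715, 0.0]
force: [-0.5, -0.0, -1.5]
opening: 0.0177
gripper_force: 40.0
```

```bash
python3 -c "
from h import *
go((.460,.2945,.189),29.6)"
```

```text
t 19.5 pos [0.4599 0.2946 0.2057] yaw_y 29.57 tilt [ 0.e+00  1.e-04 -1.e+00] force [-0.53 -0.03 -1.54] grip 39.998005628585815 0.0177 q6 -0.04
delta cm (tool): [-0.01  0.01  1.67] twist -0.0005821372457700931
```

Request:
apply_moves --pt "0 0 0.4" --pt "0 0 0.4" --pt "0 0 0.4" --pt "0 0 0.3" --pt "0 0 0.2" --pt "0 0 0" --pt "0 0 0" --twist '[0,0,0,0,0,0,0]'

```text
t: 20.38
tool_pos: [0.4599, 0.2946, 0.1888]
orientation: [1.581, 2.715, 0.0]
force: [-0.4, -0.6, -1.9]
opening: 0.0176
gripper_force: 40.0
```

```bash
python3 -c "
from h import *
from plant import robot
go((.460,.2945,.189),29.6)
c=robot.read_camera('side');pickle.dump(c,open('s6.pkl','wb'))
crop(c,190,200,110,82,7.2,'pics/s6.png')"
```

```text
t 20.375 pos [0.4599 0.2946 0.1888] yaw_y 29.57 tilt [-0.e+00  3.e-04 -1.e+00] force [-0.36 -0.6  -1.91] grip 39.99789118766785 0.0176 q6 -0.04
delta cm (tool): [-0.01  0.   -0.02] twist -0.0005620754160967518
```

View pics/s6.png

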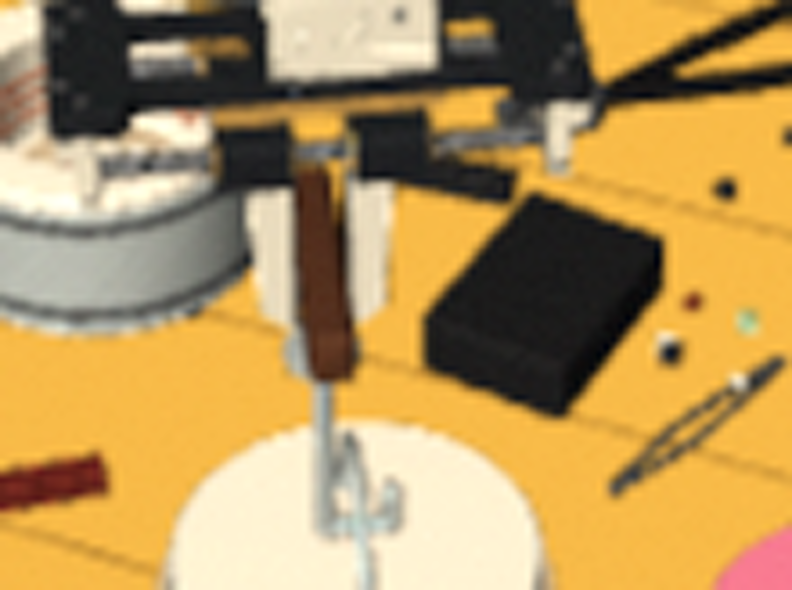

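The lid sits flat on the slab and the tip at (392,490) is lowered below the bail crown. I back the hook out, then rise.

Request:
apply_moves --pt "0 0.5 0" --pt "0 0.8 0" --pt "0 1 0" --pt "0 1 0" --pt "0 1 0" --pt "0 1 0" --pt "0 1 0" --pt "0 0 0" --twist '[0,0,0,0,0,0,0,0]'

```text
t: 21.42
tool_pos: [0.5152, 0.3259, 0.1885]
orientation: [-1.581, -2.715, 0.0]
force: [-0.5, -0.4, -2.4]
opening: 0.0179
gripper_force: 40.0
```

Request:
apply_moves --pt "0 0 -1.5" --pt "0 0 -3" --pt "0 0 -4" --pt "0 0 -4" --pt "0 0 -2" --pt "0 0 0" --pt "0 0 0" --twist '[0,0,0,0,0,0,0]'

```text
t: 22.3
tool_pos: [0.5141, 0.3253, 0.3317]
orientation: [-1.58, -2.714, 0.004]
force: [0.6, -0.2, -2.2]
opening: 0.0176
gripper_force: 40.0
```

Run:
```python
from h import *
from plant import robot
go((.535,-.1346,.33),7.56)
d=pickle.load(open('c2.pkl','rb'));c=d['top']
n=robot.read_camera('top');s=robot.read_camera('side');pickle.dump((n,s),open('c7.pkl','wb'))
hsv=cv2.cvtColor(s['frame'],cv2.COLOR_RGB2HSV)
# lid top by side cam: project circle of the expected lid and slab; make a picture of both crops
im=[np.clip(cv2.resize(x['frame'][b:b+75,a:a+100,::-1],(400,300),interpolation=cv2.INTER_CUBIC)*1.6,0,255).astype(np.uint8) for x,a,b in [(s,190,240),(n,110,160),(n,270,80),(c,270,80)]]
cv2.imwrite('pics/c7.png',np.vstack([np.hstack(im[:2]),np.hstack(im[2:])]))
```

```text
t 22.3 pos [0.5141 0.3253 0.3317] yaw_y 29.57 tilt [ 1.0e-04 -2.7e-03 -1.0e+00] force [ 0.62 -0.17 -2.17] grip 39.997955560684204 0.0176 q6 -0.036
delta cm (tool): [-41.04 -20.87   0.22] twist 0.3840656484569196
```

View pics/c7.png

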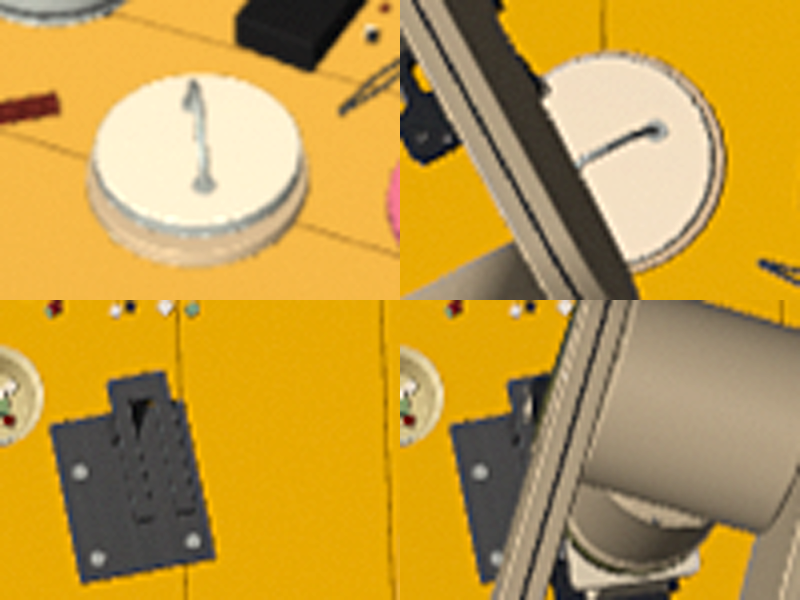

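The lid is flat and centred on the bare slab: the side crop shows the lid at (200,150) with an even slab ring, and the top crop agrees. The stand is unobstructed, so I bring the hook back by reversing its exit path.

Request:
apply_moves --pt "0 0 0" --pt "0 0 0" --pt "0 0 0" --pt "-2 0 0" --pt "-4 0 0" --pt "-5 0 0" --pt "-5 0 0" --pt "-5 0 0" --twist '[0.13,0.13,0.124,0,0,0,0,0]'

```text
t: 23.4
tool_pos: [0.5418, 0.1149, 0.3327]
orientation: [-2.067, -2.365, 0.002]
force: [1.0, -0.4, -2.3]
opening: 0.0179
gripper_force: 40.0
```

Request:
apply_moves --pt "-5 0 0" --pt "-5 0 0" --pt "-5 0 0" --pt "-5 0 0" --pt "-3 0 0" --pt "-1.5 0 0" --pt "0 0 0" --pt "0 0 0" --twist '[0,0,0,0,0,0,0,0]'

```text
t: 24.4
tool_pos: [0.5744, -0.1244, 0.3336]
orientation: [-2.068, -2.364, -0.0]
force: [0.1, -0.0, -2.2]
opening: 0.0178
gripper_force: 40.0
```

```bash
python3 -c "
from h import *
go((.5711,-.1282,.1825),7.56)"
```

```text
t 24.4 pos [ 0.5744 -0.1244  0.3336] yaw_y 7.64 tilt [ 6.e-04 -1.e-04 -1.e+00] force [ 0.09 -0.04 -2.21] grip 39.998016357421875 0.0178 q6 -0.434
delta cm (tool): [-0.34 -0.38 15.11] twist 0.0014602986512856943
```

Request:
apply_moves --pt "-0.34 -0.38 1.5" --pt "0 0 3" --pt "0 0 3" --pt "0 0 3" --pt "0 0 2.5" --pt "0 0 2" --pt "0 0 0" --pt "0 0 0" --twist '[0,0,0,0,0,0,0,0]'

```text
t: 25.4
tool_pos: [0.5717, -0.1293, 0.1846]
orientation: [2.069, 2.363, 0.001]
force: [0.3, 0.3, -1.8]
opening: 0.0177
gripper_force: 40.0
```

```bash
python3 -c "
from h import *
go((.6412,-.1159,.1825),7.56)"
```

```text
t 25.4 pos [ 0.5717 -0.1293  0.1846] yaw_y 7.58 tilt [-6.0e-04  1.2e-03 -1.0e+00] force [ 0.27  0.32 -1.82] grip 39.99801814556122 0.0177 q6 -0.442
delta cm (tool): [0.41 7.07 0.22] twist 0.0003497287029078256
```

Request:
apply_moves --pt "0.1 0.7 0" --pt "0.1 1 0" --pt "0.1 1.2 0" --pt "0.1 1.2 0" --pt "0 1.2 0" --pt "0 1.1 0" --pt "0 0.6 0" --pt "0 0 0" --twist '[0,0,0,0,0,0,0,0]'

```text
t: 26.4
tool_pos: [0.6403, -0.1161, 0.1835]
orientation: [-2.07, -2.363, 0.0]
force: [-0.4, 0.2, -2.1]
opening: 0.0179
gripper_force: 40.0
```

```bash
python3 -c "
from h import *
go((.6412,-.1159,.1727),7.56)"
```

```text
t 26.4 pos [ 0.6403 -0.1161  0.1835] yaw_y 7.57 tilt [ 1.e-04 -2.e-04 -1.e+00] force [-0.35  0.24 -2.08] grip 39.99808430671692 0.0179 q6 -0.39
delta cm (tool): [0.   0.09 1.08] twist 0.00021129675441846266
```

Request:
apply_moves --pt "0 0.1 0.3" --pt "0 0 0.3" --pt "0 0 0.2" --pt "0 0 0.1" --pt "0 0 0.1" --pt "0 0 0.1" --pt "0 0 0" --pt "0 0 0" --twist '[0,0,0,0,0,0,0,0]'

```text
t: 27.4
tool_pos: [0.6411, -0.116, 0.1727]
orientation: [2.07, 2.363, 0.0]
force: [-0.4, 0.9, -1.5]
opening: 0.0178
gripper_force: 40.0
```

```bash
python3 -c "
from h import *
go((.6412,-.1159,.1727),7.56)"
```

```text
t 27.4 pos [ 0.6411 -0.116   0.1727] yaw_y 7.56 tilt [-0.e+00  1.e-04 -1.e+00] force [-0.37  0.88 -1.51] grip 39.997984170913696 0.0178 q6 -0.39
delta cm (tool): [ 0.01  0.01 -0.  ] twist 2.6461836935176053e-05
```

Request:
apply_moves --pt "0 0 0.1" --pt "0 0 0" --pt "0 0 0" --pt "0 0 0" --twist '[0,0,0,0]'

```text
t: 27.9
tool_pos: [0.6412, -0.116, 0.1726]
orientation: [2.07, 2.363, 0.0]
force: [-2.8, 0.9, 4.7]
opening: 0.0181
gripper_force: 40.0
```

Contact is made. I release with a small opening first, then fully.

Request:
apply_moves --pt "0 0 0" --pt "0 0 0" --pt "0 0 0" --pt "0 0 0" --twist '[0,0,0,0]' --gripper 2.6

```text
t: 28.4
tool_pos: [0.641, -0.1159, 0.1715]
orientation: [-2.07, -2.363, 0.0]
force: [-0.2, -0.7, 0.0]
opening: 0.0262
gripper_force: 0.0
```

Request:
apply_moves --pt "0 0 0" --pt "0 0 0" --pt "0 0 0" --pt "0 0 0" --pt "0 0 0" --pt "0 0 0" --twist '[0,0,0,0,0,0]' --gripper 7

```text
t: 29.15
tool_pos: [0.6411, -0.116, 0.1717]
orientation: [2.07, 2.363, -0.0]
force: [0.6, 0.1, 0.4]
opening: 0.0698
gripper_force: 0.0
```

Request:
apply_moves --pt "0 0 -1" --pt "0 0 -2" --pt "0 0 -3" --pt "0 0 -3" --pt "0 0 -3" --pt "0 0 -2" --pt "0 0 0" --pt "0 0 0" --twist '[0,0,0,0,0,0,0,0]'

```text
t: 30.15
tool_pos: [0.6407, -0.1159, 0.3104]
orientation: [-2.069, -2.362, 0.001]
force: [0.6, 0.4, -1.4]
opening: 0.0702
gripper_force: 0.0
```

Run:
```python
from h import *
from plant import robot
go((.6412,-.1159,.1727),7.56)
s=robot.read_camera('side');n=robot.read_camera('top')
im=[np.clip(cv2.resize(x['frame'][b:b+h,a:a+w,::-1],(400,500),interpolation=cv2.INTER_CUBIC)*1.6,0,255).astype(np.uint8) for x,a,b,w,h in [(s,200,120,80,100),(s,180,210,120,150)]]
z=np.array([0,0,1]);o=np.array([.641,-.116,.125]);print([((proj(s,p)[0]-[200,120])*5).round(0) for p in (o,o+.054*z,o-.09*z)])
cv2.imwrite('pics/c8.png',np.hstack(im))
```

```text
t 30.15 pos [ 0.6407 -0.1159  0.3104] yaw_y 7.56 tilt [ 6.0e-04 -1.5e-03 -1.0e+00] force [ 0.61  0.41 -1.42] grip 0.0 0.0702 q6 -0.39
delta cm (tool): [-1.000e-02  7.000e-02  1.377e+01] twist 3.294779039581455e-05
[array([178., 225.]), array([176., 158.]), array([180., 331.])]
```

View pics/c8.png

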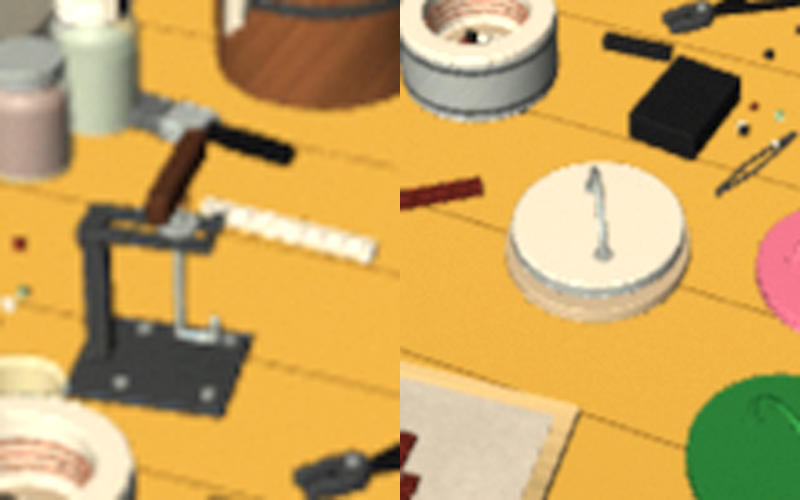

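The hook hangs upright in the fork (rod at (180,280), collar at (178,225) as predicted), and the lid rests flat on the bare slab. I hand the job in.

```bash
python3 -c "
from plant import robot
print(robot.close_job())"
```

```text
the job is handed in; nothing more can be done
None
```

I handed the job in at about 30 s of the 72 s allowed: the last pictures show the lid flat and centred on the bare slab and the hook hanging upright in its fork; no verdict was returned.

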